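# Refit the intake filter cover of the shop compressor

## Task

The compressor's intake filter has been changed and its round cover still lies on the bench. Lift the cover by its two side tabs, keep both squeezed, set it on the filter housing and turn it until its lugs drop into the flange's notches; then press gently down, turn clockwise to the stop and let go, so that both tabs snap out and the cover stays locked. Do not lean hard on the housing, and leave the other things on the bench alone.

Things in the scene. Friction and masses are not known exactly. Their poses are not given: they have to be found in the camera images.
- cover_tabs (a point): Black plastic filter cover, loose, open side down, about 55 g. Point on its axis (z, up) midway between the two tab pads, 25 mm above its lower rim: squeeze here. x runs through both tabs. Pads are 14 mm wide (y), 19 to 31 mm above the rim, beside and above the top plate; they lean out to 64 mm over all and stand upright, 54 mm over all, when fully squeezed (about 8 N a side).
- cover_rim (a point): Centre of the cover's lower rim, same axes. Skirt 49 mm across outside, 43 mm inside; top plate at 13.5 to 17 mm. Two lugs, 8 mm wide, stand inwards 4 to 7 mm above the rim, 35 mm apart between their tips; seen from above they lie 50 degrees clockwise of the tabs (at -50 and 130 degrees from x about z). A straight raised ridge on the top and skirt marks each.
- tab_a (a joint): Angle of the spring tab at the cover's +x side: 0 let go, 0.40 fully squeezed. The tab pivots 18 mm above the rim; squeezing its pad swings the hook at its lower end outwards, clear of the flange. Not squeezed, the hooks hit the flange and the cover cannot go on. Let go at a wrong angle of the cover, it stays above 0.15 with its hook against the flange.
- tab_b (a joint): The same for the tab at the cover's -x side.
- port (a point): Centre of the flange's top on the filter housing, 184 mm above the bench, 34 mm above the cylinder head; axes of the compressor. Flange 40 mm across, 3.5 mm thick, with two opposite notches 14 mm wide. The housing is screwed in at any angle: the line through the notches lies within 49 degrees (0.85 rad) either way of the x axis and is not given: look, or feel by turning the cover on the flange.
- seat (a point): Where the tabs' centre (cover_tabs) ends up when locked: on the port's axis, 14.5 mm above the port, the lugs held up under the flange by the sprung element. Other heights of cover_tabs over the port: 21 mm with the lugs resting on the flange; 17.5 mm where the element begins to push (1.5 N; 6 N at 14.5 mm); 11.5 mm pressed to the solid stop (10.5 N).
- compressor: Small compressor pump screwed to the bench: grey motor along y, finned cylinder with the filter housing (and the new element in it) at the -y end; 150 x 270 mm, switch box up to 138 mm high. Origin: centre of its underside; the port is at (0, -75, 184) mm. The plastic housing bears at most 50 N from the cover.
- notches (a point): The port again: how the lock works. The lugs drop into the notches within about 6 degrees. With the lugs below the flange (cover_tabs under 14.5 mm above the port) the cover turns clockwise, seen from above, by about 50 degrees (45 to 59) to a solid stop, not the other way. Only at the stop (within 4 degrees) the tabs stand over the notches and, let go, snap out with their hooks in them.
- old_element: The used filter element, a small cylinder of 25 mm across and 26 mm high standing on the bench, a bystander. Origin: centre of its underside.
- screwdriver: A screwdriver lying on the bench, a bystander. x along it.
- spanner: A steel spanner lying on the bench, a bystander. x along it.
- spray_can: A spray can of 54 mm across and 160 mm high standing on the bench, a bystander. Origin: centre of its underside.
Mind the look-alikes: they are no part of the job. Leave any blue look-alike of the part that bears cover_tabs alone.

How it is judged:
By the outcome, as a careful person would: the job done as asked, in the order asked, and still so for the second after the job is handed in, with the robot touching nothing.
It also fails if it takes over 67 s, if anything falls off the work surface, if the arm or the gripper's body presses on something with over 40 N, if the wrist force passes 120 N, or if a joint passes its speed limit or range.

## Robot

A 6-joint arm with a two-finger parallel gripper is mounted at the origin on the work surface. World frame = base frame: x ahead of the robot, y to its left, z up, the work surface at z = 0. Lengths are in m, angles in rad, forces in N, time in s.
With the tool pointing down it reaches from about 0.35 to 0.85 m from the base axis. Payload 8.1 kg.
Tool frame: the origin (TCP) lies at the centre of the arm's flange, where the gripper is bolted on; the fingertips stand 186 mm ahead of it and the grasp point (between the pads) lies 167 mm ahead of it; z points along the fingers, y is the line along which they close (so a half turn about z gives the same grasp; the last joint's range is limited). The gripper opens to 93 mm and grips with 3 to 60 N. Pads are 15 mm wide; open, the fingers measure 128 mm over their backs; the gripper's body (75 mm by 188 mm) begins 65 mm behind the grasp point.
Start: joints at [-1.382, 0.13, 1.488, -0, 1.523, -0.085], TCP at [0.162, -0.578, 0.405] pointing down, gripper open.
Joint ranges: [-2.96, 2.96], [-0.89, 2.26], [0.02, 2.5], [-1.34, 4.48], [0, 2.73], [-2.66, 2.66]. Speed limits (rad/s): [2.39, 2.39, 2.79, 3.14, 3.14, 3.14].

## Interface

Orientations are given as a rotation vector (axis times angle).
In Python, from plant import robot gives the robot as it stands.
- The arm moves only by the tool apply_moves, never from a script. Its argument "series" is a list of rows, each a list of 2 entries, a list of its own where there are three numbers: the shift along the tool's x, y, z in mm, then the turn, a rotation vector about the tool's x, y, z in rad. A call has 1 to 12 rows; each row shifts and turns the commanded pose from where the row before left it, along the tool's axes as they then stand; what a row does not reach is not made up. A row lasts 1/12 s, in which the tool goes at most 41.7 mm and 7.16 degrees, less where a joint would pass 70% of its speed; a pose out of reach is approached as far as the arm can. A call is refused whole if a number of a shift passes 41.7 or a number of a turn 0.125, either way. A call with a gripper value outside its range is refused whole. "claw" is the opening, from 0 (shut) to 1 (fully open), set as the call begins (left out, the last holds). The fingers move at their own pace and stop on an object; "newtons" is the grip in N (left out, the last holds). Time passes only in rows, so rows that do not move let the fingers close. It gives the time, the measured TCP pose, the force, the opening and the grip force at its end, in the units of the state.
- robot.read_state(): the state, without advancing time (a new reading comes with each control period).
- robot.read_camera(name): name is "scene" or "side" or "wrist"; returns (picture, depth): 420x560x3 uint8, blue, green, red; 420x560 float32, m along the optical axis (not along the pixel's ray), 0 where there is no reading.
- robot.calibration(name): a dict with "fx", "fy", "cx", "cy" (pixels), "extrinsics" (4x4, takes a point from world to camera coordinates). Camera axes: x right, y down, z forward; pixel columns grow to the right and rows downward; lengths in m; the calibration is good to about 2 mm. A picture is of the moment at which its call begins: read the wrist's pose just before it. calibration takes no time and is no camera call; for the wrist camera it gives the pose at the moment of the call.
- robot.close_job(): hands the job in; it is judged then, once.
The state is a dict: "t": time; "q": joint angles; "dq": joint speeds; "joint_torque": joint torques, N m; "tool_pos": TCP position; "orientation": TCP orientation; "force": force on the tool from outside, world axes, zero at the start; "wrist_torque": the same for the moment, N m; "opening": finger opening in m; "gripper_force": force on a finger pad.
Only numpy, scipy, OpenCV 4.12 (cv2) and the standard library are available. Lean on these libraries where they do the work, as an engineer would, in place of code of your own. Each camera call takes 0.05 s, during which the arm holds its last target. There are 200 camera calls.

## Working session

There is one attempt and no reset: what is moved stays moved. The work goes in short steps, Python scripts to look and compute and a tool call to move; the robot and the scene stay as the last step left them, time stands still between calls to the robot, and variables do not carry over. Pictures are saved under pics/ and viewed, at most 10 in all, crops included, and the job is handed in when it is done.

Besides the shell and the picture viewer there is one more tool, called after "Emit:" by a JSON object that holds its "name" and its "arguments". apply_moves: Moves the arm, as the interface text tells. Its arguments: {"type":"object","properties":{"series":{"type":"array"},"claw":{"type":"number"},"newtons":{"type":"number"}},"required":["series"]}

```bash
ls; mkdir -p pics; cat > h.py <<'E'
import numpy as np, cv2
from plant import robot
from scipy.spatial.transform import Rotation as R
def snap(n,f):
    c=robot.calibration(n); im,d=robot.read_camera(n)
    cv2.imwrite(f'pics/{f}.png',im); np.savez(f'pics/{f}.npz',im=im,d=d,E=c['extrinsics'],K=[c['fx'],c['fy'],c['cx'],c['cy']])
def world(f,u,v,z=None):
    "point at pixel by depth, or on the plane at height z"
    s=np.load(f'pics/{f}.npz'); fx,fy,cx,cy=s['K']; E=s['E']; d=s['d'][int(v),int(u)]
    r=np.array([(u-cx)/fx,(v-cy)/fy,1]); Rt=E[:3,:3]; o=-Rt.T@E[:3,3]; w=Rt.T@r
    return o+w*(d if z is None else (z-o[2])/w[2])
def cloud(f):
    s=np.load(f'pics/{f}.npz'); fx,fy,cx,cy=s['K']; E=s['E']; d=s['d']
    v,u=np.mgrid[:420,:560]; p=np.stack([(u-cx)/fx*d,(v-cy)/fy*d,d],-1)
    return (p-E[:3,3])@E[:3,:3]
def pix(f,P):
    s=np.load(f'pics/{f}.npz'); fx,fy,cx,cy=s['K']; E=s['E']; p=E[:3,:3]@np.array(P)+E[:3,3]
    return fx*p[0]/p[2]+cx, fy*p[1]/p[2]+cy
E
python3 - <<'E'
from h import *
for n in ['scene','side','wrist']: snap(n,n+'0')
a=[cv2.imread(f'pics/{n}0.png') for n in ['scene','side','wrist']]
for n in ['scene','side','wrist']:
    s=np.load(f'pics/{n}0.npz'); print(n,s['K'],s['E'].round(3).tolist())
print(robot.read_state())
E
```

```text
pics
scene [411.47835605 411.47835605 277.13060602 198.61124111] [[-0.239, 0.971, -0.012, 0.216], [0.851, 0.204, -0.485, -0.407], [-0.468, -0.126, -0.875, 1.347], [0.0, 0.0, 0.0, 1.0]]
side [499.06107224 499.06107224 278.43799142 214.25422752] [[-0.935, -0.354, -0.016, 0.501], [-0.246, 0.682, -0.689, 0.281], [0.254, -0.641, -0.724, 0.943], [0.0, 0.0, 0.0, 1.0]]
wrist [290.04644965 290.04644965 276.12576811 211.59004972] [[0.271, -0.963, -0.002, -0.597], [-0.92, -0.259, 0.294, -0.034], [-0.283, -0.078, -0.956, 0.392], [0.0, 0.0, 0.0, 1.0]]
{'t': 0.15, 'q': array([-1.38240344e+00,  1.30981901e-01,  1.48899521e+00,  3.93336585e-05,
        1.52298775e+00, -8.54168219e-02]), 'dq': array([ 7.68531999e-04, -2.74735062e-03, -2.53740668e-03, -9.84532276e-04,
        1.66903084e-05, -1.11436153e-03]), 'joint_torque': array([ 1.25384126e-03, -5.60473967e+01, -4.92335558e+01,  7.68648461e-02,
        3.05534620e-02, -1.00313694e-04]), 'tool_pos': array([ 0.16222913, -0.57748262,  0.40395032]), 'orientation': array([-3.11083810e+00, -4.28566713e-01,  4.92793633e-05]), 'force': array([-0.05291251, -1.0564983 , -0.17019901]), 'wrist_torque': array([ 0.0391367 , -0.01301515, -0.03388897]), 'gripper_force': 0.0, 'opening': 0.09308110316672387}
```

View pics/scene0.png

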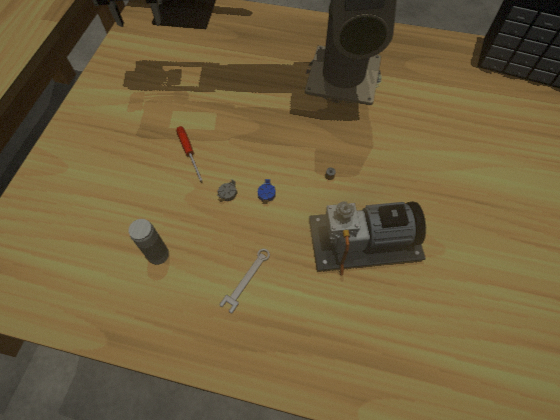

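View pics/side0.png

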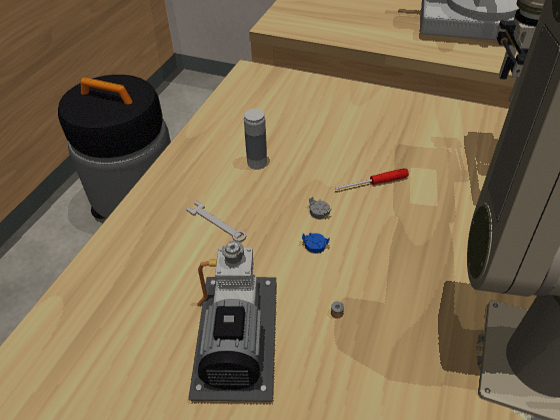

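The scene shows the housing at (345,212). There are two candidates: a blue cover at scene (266,191) / side (316,242), which is the look-alike, and a black/grey one at scene (228,191) / side (319,208), which fits "black plastic". I'll confirm that in enlarged crops.

```bash
python3 - <<'E'
from h import *
def crop(f,u,v,w,h):
    im=cv2.imread(f'pics/{f}.png'); c=im[v-h:v+h,u-w:u+w]; return cv2.convertScaleAbs(cv2.resize(c,(400,300),interpolation=cv2.INTER_CUBIC),alpha=1.5,beta=20)
cv2.imwrite('pics/crops1.png',np.vstack([np.hstack([crop('scene0',228,191,24,18),crop('side0',319,208,24,18)]),np.hstack([crop('scene0',345,212,24,18),crop('side0',234,250,24,18)])]))
for f,u,v,z in [('scene0',228,191,.02),('side0',319,208,.02),('scene0',345,208,.184),('side0',233,247,.184)]:
    print(f,world(f,u,v).round(4),world(f,u,v,z).round(4))
P=cloud('scene0')
for f,c,r in [('scene0',None,0),('side0',None,0)]:
    P=cloud(f).reshape(-1,3); ok=np.isfinite(P).all(1)
    for nm,c,lo,hi in [('cover',world('scene0',228,191,.02),.008,.05),('port',world('scene0',345,208,.184),.17,.22)]:
        m=(np.hypot(*(P[:,:2]-c[:2]).T)<.045)&(P[:,2]>lo)&(P[:,2]<hi); q=P[m]; print(f,nm,len(q),q.mean(0).round(4),q.min(0).round(4),q.max(0).round(4),np.percentile(q[:,2],[10,50,90]).round(4))
E
```

```text
scene0 [ 0.5195 -0.2317  0.0169] [ 0.5211 -0.2309  0.02  ]
side0 [ 0.5172 -0.2306  0.0171] [ 0.5165 -0.2278  0.02  ]
scene0 [0.5919 0.0778 0.1893] [0.589 0.078 0.184]
side0 [0.5898 0.0804 0.1907] [0.5926 0.0755 0.184 ]
scene0 cover 271 [ 0.5169 -0.2339  0.0173] [ 0.4866 -0.2602  0.0081] [ 0.5476 -0.2111  0.0288] [0.0139 0.0169 0.0208]
scene0 port 244 [0.5945 0.0783 0.1853] [0.5711 0.0589 0.1707] [0.6122 0.0985 0.1936] [0.1806 0.1848 0.1905]
side0 cover 296 [ 0.5188 -0.2324  0.0166] [ 0.4868 -0.2613  0.0081] [ 0.5473 -0.2087  0.0305] [0.0126 0.0163 0.0204]
side0 port 342 [0.5895 0.0835 0.1844] [0.5715 0.0591 0.1708] [0.6117 0.1009 0.1922] [0.1772 0.1841 0.19  ]
```

View pics/crops1.png

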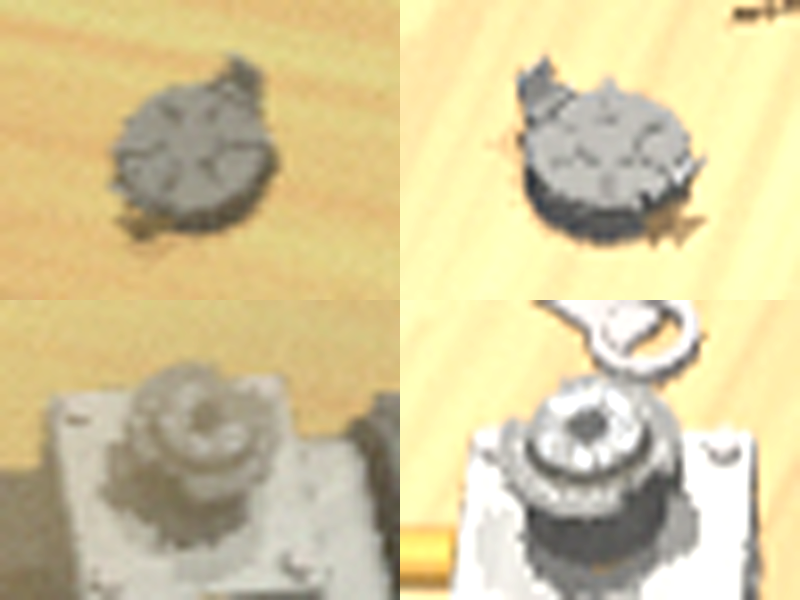

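The target is confirmed: in the crops it is the dark grey/black cover with two tabs. The port is at about (0.590, 0.080). Next I'll estimate the tab direction and plan a close wrist look.

```bash
cat >> h.py <<'E'
def plan(xyz,ydir=None):
    "shift in tool axes (mm), then turn about tool z to bring tool y on world direction ydir (deg, mod 180), tool upright"
    s=robot.read_state(); T=R.from_rotvec(s['orientation']).as_matrix(); d=T.T@(np.array(xyz)-s['tool_pos'])*1000
    print('tool pos',s['tool_pos'].round(4),'x',T[:,0].round(3),'y',T[:,1].round(3),'z',T[:,2].round(3),'ydir',np.degrees(np.arctan2(T[1,1],T[0,1])).round(2),'q6',s['q'][5].round(3),'t',s['t'],'F',s['force'].round(2),'open',s['opening'],'grip',s['gripper_force'])
    print('shift tool mm',d.round(1))
    if ydir is not None:
        a=(np.degrees(np.arctan2(T[1,1],T[0,1]))-ydir+90)%180-90; print('turn z rad',np.radians(a).round(4))
E
python3 - <<'E'
from h import *
c=np.array([.518,-.2325])
for f in ['scene0','side0']:
    P=cloud(f).reshape(-1,3); q=P[(np.hypot(*(P[:,:2]-c).T)<.045)&(P[:,2]>.0195)&(P[:,2]<.05)]
    q2=q[:,:2]-c; a=.5*np.angle(np.mean((q2[:,0]+1j*q2[:,1])**2)); print(f,len(q),np.degrees(a)); 
    for k in (1,-1):
        m=k*(q2@[np.cos(a),np.sin(a)])>0; print(q[m].mean(0).round(4),m.sum())
plan([.518,-.2325,.25],0)
E
```

```text
scene0 49 -19.25472954767843
[ 0.5363 -0.2408  0.0224] 20
[ 0.4986 -0.2279  0.0227] 29
side0 44 -23.86966803145062
[ 0.5383 -0.242   0.023 ] 29
[ 0.4974 -0.2256  0.0233] 15
tool pos [ 0.1622 -0.5775  0.404 ] x [0.963 0.27  0.   ] y [ 0.27  -0.963 -0.001] z [-0.     0.001 -1.   ] ydir -74.31 q6 -0.085 t 0.15 F [-0.05 -1.06 -0.17] open 0.09308110316672387 grip 0.0
shift tool mm [ 435.8 -235.7  154.3]
turn z rad -1.297
```

Emit:
{"name": "apply_moves", "arguments": {"series": [[[34, -18.5, 11.5], [0, 0, 0]], [[34, -18.5, 11.5], [0, 0, 0]], [[34, -18.5, 11.5], [0, 0, 0]], [[34, -18.5, 11.5], [0, 0, 0]], [[34, -18.5, 11.5], [0, 0, 0]], [[34, -18.5, 11.5], [0, 0, 0]], [[34, -18.5, 11.5], [0, 0, 0]], [[34, -18.5, 11.5], [0, 0, 0]], [[34, -18.5, 11.5], [0, 0, 0]], [[34, -18.5, 11.5], [0, 0, 0]], [[34, -18.5, 11.5], [0, 0, 0]], [[28, -14, 11.5], [0, 0, 0]]], "claw": 1}}

```text
t: 1.15
tool_pos: [0.4918, -0.2572, 0.266]
orientation: [-3.112, -0.43, -0.0]
force: [0.3, 0.2, 0.2]
opening: 0.0928
gripper_force: 0.0
```

Emit:
{"name": "apply_moves", "arguments": {"series": [[[0, 0, 0], [0, 0, -0.115]], [[0, 0, 0], [0, 0, -0.115]], [[0, 0, 0], [0, 0, -0.115]], [[0, 0, 0], [0, 0, -0.115]], [[0, 0, 0], [0, 0, -0.115]], [[0, 0, 0], [0, 0, -0.115]], [[0, 0, 0], [0, 0, -0.115]], [[0, 0, 0], [0, 0, -0.115]], [[0, 0, 0], [0, 0, 0]], [[0, 0, 0], [0, 0, 0]]]}}

```text
t: 1.98
tool_pos: [0.4904, -0.2595, 0.2665]
orientation: [-2.601, -1.761, 0.0]
force: [0.6, 0.1, 0.6]
opening: 0.0929
gripper_force: 0.0
```

```bash
python3 - <<'E'
from h import *
plan([.518,-.2325,.25],-22)
snap('wrist','w1')
im=cv2.imread('pics/w1.png'); u,v=map(int,pix('w1',[.518,-.2325,.017])); print(u,v)
w,h=80,60; u=min(max(u,w),560-w); v=min(max(v,h),420-h)
cv2.imwrite('pics/w1c.png',cv2.convertScaleAbs(cv2.resize(im[v-h:v+h,u-w:u+w],(800,600),interpolation=cv2.INTER_CUBIC),alpha=1.5,beta=20)); print('crop centre',u,v)
c=np.array([.518,-.2325])
P=cloud('w1').reshape(-1,3); r=np.hypot(*(P[:,:2]-c).T)
q=P[(r<.045)&(P[:,2]>.0215)&(P[:,2]<.05)]
q2=q[:,:2]-c; a=.5*np.angle(np.mean((q2[:,0]+1j*q2[:,1])**2)); print(len(q),np.degrees(a))
for k in (1,-1):
    m=k*(q2@[np.cos(a),np.sin(a)])>0; print(q[m].mean(0).round(4),q[m].max(0).round(4),m.sum())
top=P[(r<.03)&(P[:,2]>.0145)&(P[:,2]<.0185)]
print('top circle',cv2.minEnclosingCircle((top[:,:2]*1000).astype(np.float32)), top[:,2].mean())
E
```

```text
tool pos [ 0.4904 -0.2595  0.2665] x [0.372 0.928 0.   ] y [ 0.928 -0.372 -0.001] z [-0.  0. -1.] ydir -21.81 q6 -0.198 t 1.9833 F [0.64 0.05 0.62] open 0.09292715259159048 grip 0.0
shift tool mm [35.3 15.6 16.5]
turn z rad 0.0033
296 185
crop centre 296 185
287 -23.234457883127856
[ 0.5423 -0.2463  0.0263] [ 0.5474 -0.2358  0.0306] 158
[ 0.49   -0.2245  0.0264] [ 0.5005 -0.2176  0.0306] 129
top circle ((516.0280151367188, -236.05584716796875), 26.383827209472656) 0.01720981448856348
```

View pics/w1c.png

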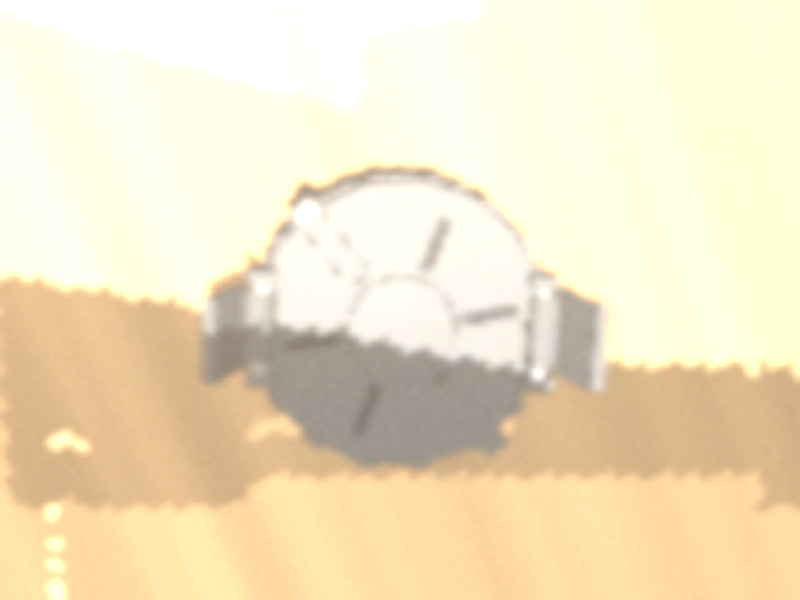

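The close crop shows the right cover. Its tab edges are at crop (205,305–385) and (603,300–390), and the lug ridge is upper-left at (305,205), which is 130° from the tabs as described. I'll triangulate the tab ends against the depth data.

```bash
python3 - <<'E'
from h import *
g=lambda a,b,z:world('w1',216+a/5,125+b/5,z)
L=[g(205,303,.030),g(205,385,.030)]; Rr=[g(602,300,.030),g(604,390,.030)]
l,r=np.mean(L,0),np.mean(Rr,0); m=(l+r)/2; d=r-l
print(l.round(4),r.round(4),m.round(4),np.linalg.norm(d),np.degrees(np.arctan2(d[1],d[0])), np.linalg.norm(L[0]-L[1]))
plan([.5163,-.2352,.167+.027],-22.6)
E
```

```text
[ 0.4875 -0.2245  0.03  ] [ 0.5442 -0.2473  0.03  ] [ 0.5159 -0.2359  0.03  ] 0.06109259448939205 -21.94330398739681 0.012924119682521041
tool pos [ 0.4904 -0.2595  0.2665] x [0.372 0.928 0.   ] y [ 0.928 -0.372 -0.   ] z [-0.  0. -1.] ydir -21.84 q6 -0.198 t 2.0333 F [0.72 1.01 0.24] open 0.09299533944272804 grip 0.0
shift tool mm [32.2 15.  72.5]
turn z rad 0.0133
```

Emit:
{"name": "apply_moves", "arguments": {"series": [[[16, 7.5, 5], [0, 0, 0.01]], [[16, 7.5, 5], [0, 0, 0]], [[0, 0, 20], [0, 0, 0]], [[0, 0, 20], [0, 0, 0]], [[0, 0, 16], [0, 0, 0]], [[0, 0, 8], [0, 0, 0]], [[0, 0, 0], [0, 0, 0]], [[0, 0, 0], [0, 0, 0]], [[0, 0, 0], [0, 0, 0]]]}}

```text
t: 2.78
tool_pos: [0.5169, -0.2359, 0.194]
orientation: [2.607, 1.751, 0.001]
force: [-0.0, 0.6, 0.0]
opening: 0.0933
gripper_force: 0.0
```

```bash
python3 - <<'E'
from h import *
plan([.5162,-.2355,.192],-22.4)
E
```

```text
tool pos [ 0.5169 -0.2359  0.194 ] x [ 0.378  0.926 -0.   ] y [ 0.926 -0.378  0.002] z [ 0.002 -0.001 -1.   ] ydir -22.23 q6 -0.13 t 2.7833 F [-0.02  0.61  0.  ] open 0.0933424601252027 grip 0.0
shift tool mm [ 0.1 -0.7  2. ]
turn z rad 0.0029
```

Emit:
{"name": "apply_moves", "arguments": {"series": [[[0, -0.7, 2], [0, 0, 0]], [[0, 0, 0], [0, 0, 0]], [[0, 0, 0], [0, 0, 0]], [[0, 0, 0], [0, 0, 0]], [[0, 0, 0], [0, 0, 0]], [[0, 0, 0], [0, 0, 0]], [[0, 0, 0], [0, 0, 0]], [[0, 0, 0], [0, 0, 0]], [[0, 0, 0], [0, 0, 0]], [[0, 0, 0], [0, 0, 0]], [[0, 0, 0], [0, 0, 0]], [[0, 0, 0], [0, 0, 0]]], "claw": 0, "newtons": 25}}

```text
t: 3.78
tool_pos: [0.5164, -0.2356, 0.1925]
orientation: [2.605, 1.752, 0.002]
force: [-2.5, 1.2, 10.1]
opening: 0.0536
gripper_force: 25.0
```

```bash
python3 - <<'E'
from h import *
plan([.5162,-.2355,.192],-22.4)
E
```

```text
tool pos [ 0.5164 -0.2356  0.1925] x [ 0.377  0.926 -0.   ] y [ 0.926 -0.377  0.002] z [ 0.002 -0.001 -1.   ] ydir -22.17 q6 -0.131 t 3.7833 F [-2.46  1.17 10.14] open 0.053587213338930205 grip 24.998216070234776
shift tool mm [-0.  -0.2  0.5]
turn z rad 0.0039
```

Emit:
{"name": "apply_moves", "arguments": {"series": [[[0, 0, -10], [0, 0, 0]], [[0, 0, -20], [0, 0, 0]], [[0, 0, -20], [0, 0, 0]], [[0, 0, -20], [0, 0, 0]], [[0, 0, -25], [0, 0, 0]], [[0, 0, -25], [0, 0, 0]], [[25, -5, -20], [0, 0, 0]], [[25, -5, -20], [0, 0, 0]], [[25, -5, -20], [0, 0, 0]], [[25, -5, -20], [0, 0, 0]], [[25, -5, -20], [0, 0, 0]], [[25, -5, -17], [0, 0, 0]]]}}

```text
t: 4.78
tool_pos: [0.5444, -0.0837, 0.4298]
orientation: [2.607, 1.752, 0.001]
force: [0.9, 0.8, -0.6]
opening: 0.0535
gripper_force: 25.0
```

Emit:
{"name": "apply_moves", "arguments": {"series": [[[25, -5, 0], [0, 0, 0]], [[25, -5, 0], [0, 0, 0]], [[25, -5, 0], [0, 0, 0]], [[12, -5, 0], [0, 0, 0]], [[0, 0, 0], [0, 0, 0]], [[0, 0, 0], [0, 0, 0]], [[0, 0, 0], [0, 0, 0]], [[0, 0, 0], [0, 0, 0]]]}}

```text
t: 5.45
tool_pos: [0.5587, 0.002, 0.4277]
orientation: [2.608, 1.751, -0.001]
force: [-0.5, 0.4, 0.1]
opening: 0.0536
gripper_force: 25.0
```

```bash
python3 - <<'E'
from h import *
plan([.59,.08,.43],50)
snap('wrist','w2')
im=cv2.imread('pics/w2.png'); u,v=map(int,pix('w2',[.59,.08,.184])); print(u,v)
w,h=60,45; u=min(max(u,w),560-w); v=min(max(v,h),420-h); print('crop centre',u,v)
cv2.imwrite('pics/w2c.png',np.hstack([cv2.resize(im[v-h:v+h,u-w:u+w],(400,300),interpolation=cv2.INTER_CUBIC),cv2.resize(im,(400,300))]))
P=cloud('w2')[v-h:v+h,u-w:u+w]; z=P[...,2]
cv2.imwrite('pics/w2z.png',cv2.resize(np.clip((z-.17)/.025*255,0,255).astype(np.uint8),(600,450),interpolation=cv2.INTER_NEAREST))
E
```

```text
tool pos [0.5587 0.002  0.4277] x [ 0.379  0.926 -0.   ] y [ 0.926 -0.379 -0.   ] z [-0. -0. -1.] ydir -22.24 q6 0.3 t 5.45 F [-0.53  0.38  0.14] open 0.053587375356580286 grip 24.994447343051434
shift tool mm [84.  -0.5 -2.3]
turn z rad -1.2609
276 121
crop centre 276 121
```

View pics/w2c.png

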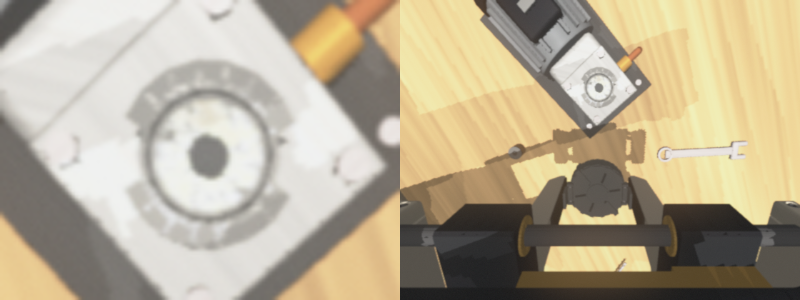

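View pics/w2z.png

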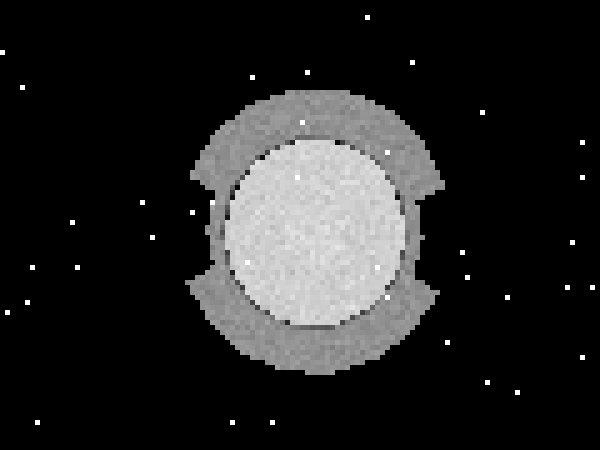

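The depth picture shows the flange with both notches, left at crop (200,225) and right at (430,240). I'll fit its centre and the notch angle from the depth cloud.

```bash
python3 - <<'E'
from h import *
from scipy.optimize import least_squares
P=cloud('w2')[76:166,216:336].reshape(-1,3)
F=P[(P[:,2]>.1795)&(P[:,2]<.187)&(np.hypot(P[:,0]-.59,P[:,1]-.08)<.03)]
print(len(F),F[:,2].mean())
H=cv2.convexHull((F[:,:2]*1000).astype(np.float32))[:,0]/1000
def model(p):  # hull points should lie on circle, outside notches
    return np.hypot(*(H-p[:2]).T)-p[2]
s=least_squares(model,[.59,.08,.02],loss='soft_l1',f_scale=.0003); print('circle',s.x.round(4))
D=P[(P[:,2]>.187)&(P[:,2]<.197)&(np.hypot(P[:,0]-.59,P[:,1]-.08)<.03)]; print('dome',cv2.minEnclosingCircle((D[:,:2]*1000).astype(np.float32)),D[:,2].mean())
c=s.x[:2]; q=F[:,:2]-c; r=np.hypot(*q.T); m=(r>.0165)&(r<.0195)
a=np.angle(q[m,0]+1j*q[m,1]); mean=.5*np.angle(np.mean(np.exp(2j*a))); n=np.degrees(mean)+90
print('notch line deg',(n+90)%180-90)
h,_=np.histogram(np.degrees(a)%180,36,(0,180)); print(h)
plan([c[0],c[1],.43],(n+90)%180-90+50)
# cover in hand: any offset? tab / plate height in the wrist view
Q=cloud('w2').reshape(-1,3); t=robot.read_state()['tool_pos']; rel=Q-t
pl=rel[(np.hypot(rel[:,0],rel[:,1])<.03)&(rel[:,2]<-.165)&(rel[:,2]>-.19)]
print(len(pl),np.percentile(pl[:,2],[5,25,50,75,95]).round(4)); tp=pl[abs(pl[:,2]-np.median(pl[:,2]))<.0015]; print(cv2.minEnclosingCircle((tp[:,:2]*1000).astype(np.float32)))
E
```

```text
1129 0.18415717724734598
circle [0.5911 0.0791 0.02  ]
dome ((591.1094970703125, 79.149658203125), 12.81916332244873) 0.19039239949937836
notch line deg -24.92572528284444
[17 18 19 19 20 18 19 19 17 17 19 19 18 16 16 18 18 18 18 19 19 19 18 18
 18 19 16  1  0  0  0  0  0  0  0 15]
tool pos [0.5587 0.002  0.4277] x [ 0.379  0.925 -0.   ] y [ 0.925 -0.379 -0.   ] z [-0. -0. -1.] ydir -22.26 q6 0.3 t 5.5 F [-0.63  0.19 -1.68] open 0.053747179223521534 grip 24.994416274130344
shift tool mm [83.7  0.8 -2.3]
turn z rad -0.8261
5706 [-0.1826 -0.1758 -0.1751 -0.174  -0.1721]
((0.9126802086830139, 2.8247668743133545), 28.89710807800293)
```

Emit:
{"name": "apply_moves", "arguments": {"series": [[[28, 0, 0], [0, 0, 0]], [[28, 0, 0], [0, 0, 0]], [[27.5, 0.8, 0], [0, 0, 0]], [[0, 0, 0], [0, 0, -0.118]], [[0, 0, 0], [0, 0, -0.118]], [[0, 0, 0], [0, 0, -0.118]], [[0, 0, 0], [0, 0, -0.118]], [[0, 0, 0], [0, 0, -0.118]], [[0, 0, 0], [0, 0, -0.118]], [[0, 0, 0], [0, 0, -0.118]], [[0, 0, 0], [0, 0, 0]], [[0, 0, 0], [0, 0, 0]]]}}

```text
t: 6.5
tool_pos: [0.5911, 0.0794, 0.4277]
orientation: [-1.691, -2.648, 0.0]
force: [-0.4, -1.0, -0.3]
opening: 0.0536
gripper_force: 25.0
```

```bash
python3 - <<'E'
from h import *
from scipy.optimize import least_squares
snap('wrist','w3')
for f in ['w2','w3']:
    if f=='w2': t=np.array([.5587,.002,.4277]); a=np.radians(-22.25)
    else: s=robot.read_state(); t=s['tool_pos']; T=R.from_rotvec(s['orientation']).as_matrix(); a=np.arctan2(T[1,1],T[0,1])
    rel=cloud(f).reshape(-1,3)-t; Y=rel[:,:2]@[np.cos(a),np.sin(a)]; X=rel[:,:2]@[-np.sin(a),np.cos(a)]; 
    m=(np.hypot(X,Y)<.029)&(abs(rel[:,2]+.175)<.0018)&(abs(Y)<.0245)
    h=cv2.convexHull((np.c_[X,Y][m]*1000).astype(np.float32))[:,0]; h=h[abs(h[:,1])<20]
    s=least_squares(lambda p:np.hypot(*(h-p).T)-24.5,[0,0],loss='soft_l1',f_scale=.3); print(f,m.sum(),'cover centre tool x,y mm',s.x.round(2),s.fun.round(1))
    tb=(abs(X)<.012)&(abs(Y)>.0245)&(abs(Y)<.033)&(abs(rel[:,2]+.163)<.003); print(tb.sum(),X[tb&(Y>0)].mean(),X[tb&(Y<0)].mean())
plan([.5911,.0791,.43],25.1)
E
```

```text
w2 4188 cover centre tool x,y mm [ 0.23 -1.86] [-0.3  0.   0.1  0.2  0.7  2.8  3.   3.   1.3  0.7  0.7  0.  -0.2  0.5
  0.5  0.6  0.6  0.6  0.5]
372 0.0053817323120122695 0.00368827638214977
w3 4131 cover centre tool x,y mm [-0.23  0.43] [ 0.6  0.3  0.1  0.4  2.2  2.2  0.2  0.1  0.2  0.4  0.3 -0.1 -0.   1.7
  1.6]
369 0.003660593182554954 0.0051366663536872486
tool pos [0.5911 0.0795 0.4277] x [-0.42   0.907 -0.   ] y [ 0.907  0.42  -0.   ] z [-0. -0. -1.] ydir 24.86 q6 -0.386 t 6.55 F [-0.22  0.31 -0.62] open 0.053525485663954465 grip 24.99430250376463
shift tool mm [-0.4 -0.2 -2.3]
turn z rad -0.0043
```

Emit:
{"name": "apply_moves", "arguments": {"series": [[[-0.4, -0.2, 10], [0, 0, -0.004]], [[0, 0, 15], [0, 0, 0]], [[0, 0, 15], [0, 0, 0]], [[0, 0, 9], [0, 0, 0]], [[0, 0, 3], [0, 0, 0]], [[0, 0, 0], [0, 0, 0]], [[0, 0, 0], [0, 0, 0]]]}}

```text
t: 7.13
tool_pos: [0.5912, 0.0797, 0.3761]
orientation: [1.68, 2.655, 0.0]
force: [0.5, -0.1, -0.8]
opening: 0.0538
gripper_force: 25.0
```

Emit:
{"name": "apply_moves", "arguments": {"series": [[[0, 0, 1.5], [0, 0, 0]], [[0, 0, 1.5], [0, 0, 0]], [[0, 0, 1], [0, 0, 0]], [[0, 0, 1], [0, 0, 0]], [[0, 0, 0], [0, 0, 0]], [[0, 0, 0], [0, 0, 0]]]}}

```text
t: 7.63
tool_pos: [0.591, 0.0797, 0.3708]
orientation: [-1.679, -2.655, 0.0]
force: [-0.2, 0.3, -0.6]
opening: 0.0535
gripper_force: 25.0
```

Emit:
{"name": "apply_moves", "arguments": {"series": [[[0, 0, 1], [0, 0, 0]], [[0, 0, 1], [0, 0, 0]], [[0, 0, 1], [0, 0, 0]], [[0, 0, 1], [0, 0, 0]], [[0, 0, 0], [0, 0, 0]], [[0, 0, 0], [0, 0, 0]]]}}

```text
t: 8.13
tool_pos: [0.5911, 0.0797, 0.3672]
orientation: [1.679, 2.655, 0.001]
force: [-0.7, -0.2, 2.6]
opening: 0.0534
gripper_force: 25.0
```

Emit:
{"name": "apply_moves", "arguments": {"series": [[[0, 0, 1], [0, 0, 0]], [[0, 0, 1], [0, 0, 0]], [[0, 0, 0.8], [0, 0, 0]], [[0, 0, 0], [0, 0, 0]], [[0, 0, 0], [0, 0, 0]], [[0, 0, 0], [0, 0, 0]]]}}

```text
t: 8.63
tool_pos: [0.5911, 0.0797, 0.3647]
orientation: [1.679, 2.655, 0.001]
force: [-3.5, -1.0, 7.8]
opening: 0.0533
gripper_force: 25.0
```

```bash
python3 - <<'E'
from h import *
plan([.5911,.0791,.3637],-25)
E
```

```text
tool pos [0.5911 0.0797 0.3647] x [-0.429  0.903 -0.   ] y [0.903 0.429 0.001] z [ 0.001  0.    -1.   ] ydir 25.38 q6 -0.395 t 8.6333 F [-3.55 -0.95  7.76] open 0.053329231786710375 grip 24.99795265495777
shift tool mm [-0.5 -0.3  1. ]
turn z rad 0.8793
```

Emit:
{"name": "apply_moves", "arguments": {"series": [[[-0.3, 0, 0.7], [0, 0, 0]], [[0, 0, 0], [0, 0, 0.05]], [[0, 0, 0], [0, 0, 0.05]], [[0, 0, 0], [0, 0, 0.05]], [[0, 0, 0], [0, 0, 0.05]], [[0, 0, 0], [0, 0, 0]]]}}

```text
t: 9.13
tool_pos: [0.5917, 0.0795, 0.3645]
orientation: [1.939, 2.47, 0.003]
force: [-0.4, 0.1, 7.9]
opening: 0.0536
gripper_force: 25.0
```

```bash
python3 - <<'E'
from h import *
plan([.5911,.0791,.3637],-25); print(robot.read_state()['wrist_torque'])
E
```

```text
tool pos [0.5917 0.0795 0.3645] x [-0.237  0.971 -0.001] y [0.971 0.237 0.003] z [ 0.003  0.    -1.   ] ydir 13.74 q6 -0.192 t 9.1333 F [-0.38  0.05  7.91] open 0.05363639463972058 grip 24.99894954264164
shift tool mm [-0.2 -0.6  0.8]
turn z rad 0.6761
[-0.13935236 -0.09642955 -0.01263465]
```

Emit:
{"name": "apply_moves", "arguments": {"series": [[[0, -0.4, 0.5], [0, 0, 0.06]], [[0, 0, 0], [0, 0, 0.06]], [[0, 0, 0], [0, 0, 0.06]], [[0, 0, 0], [0, 0, 0.06]], [[0, 0, 0], [0, 0, 0.06]], [[0, 0, 0], [0, 0, 0.06]], [[0, 0, 0], [0, 0, 0.06]], [[0, 0, 0], [0, 0, 0.06]], [[0, 0, 0], [0, 0, 0.06]], [[0, 0, 0], [0, 0, 0]]]}}

```text
t: 9.97
tool_pos: [0.5914, 0.0794, 0.3642]
orientation: [2.528, 1.862, 0.004]
force: [-0.4, -0.3, 7.7]
opening: 0.0534
gripper_force: 25.0
```

```bash
python3 - <<'E'
from h import *
plan([.5911,.0791,.3637],-25); print(robot.read_state()['wrist_torque'])
E
```

```text
tool pos [0.5914 0.0794 0.3642] x [0.296 0.955 0.001] y [ 0.955 -0.296  0.003] z [ 0.003  0.    -1.   ] ydir -17.24 q6 0.348 t 9.9667 F [-0.39 -0.34  7.72] open 0.05337679974786411 grip 24.998965188860893
shift tool mm [-0.3 -0.2  0.5]
turn z rad 0.1354
[-0.07348816 -0.17804896 -0.00701875]
```

Emit:
{"name": "apply_moves", "arguments": {"series": [[[0, 0, 0.3], [0, 0, 0.03]], [[0, 0, 0], [0, 0, 0.03]], [[0, 0, 0], [0, 0, 0.03]], [[0, 0, 0], [0, 0, 0.03]], [[0, 0, 0], [0, 0, 0.03]], [[0, 0, 0], [0, 0, 0]]]}}

```text
t: 10.47
tool_pos: [0.5914, 0.0793, 0.364]
orientation: [2.659, 1.67, 0.005]
force: [0.6, -0.8, 8.6]
opening: 0.0535
gripper_force: 25.0
```

```bash
python3 - <<'E'
from h import *
plan([.5911,.0791,.3637],-25); print(robot.read_state()['wrist_torque'])
E
```

```text
tool pos [0.5914 0.0793 0.364 ] x [0.434 0.901 0.002] y [ 0.901 -0.434  0.003] z [ 0.003  0.    -1.   ] ydir -25.72 q6 0.496 t 10.4667 F [ 0.62 -0.83  8.64] open 0.05346048056205838 grip 24.99679382890463
shift tool mm [-0.4 -0.2  0.3]
turn z rad -0.0126
[-0.08224069 -0.12435631  0.01056716]
```

Emit:
{"name": "apply_moves", "arguments": {"series": [[[0, 0, 0], [0, 0, 0.03]], [[0, 0, 0], [0, 0, 0.02]], [[0, 0, 0], [0, 0, 0]], [[0, 0, 0], [0, 0, 0]]]}}

```text
t: 10.8
tool_pos: [0.5915, 0.0793, 0.364]
orientation: [2.698, 1.606, 0.005]
force: [0.7, 0.1, 8.1]
opening: 0.0533
gripper_force: 25.0
```

```bash
python3 - <<'E'
from h import *
plan([.5911,.0791,.3637],-25); print(robot.read_state()['wrist_torque'])
E
```

```text
tool pos [0.5915 0.0793 0.364 ] x [0.477 0.879 0.002] y [ 0.879 -0.477  0.003] z [ 0.004 -0.    -1.   ] ydir -28.47 q6 0.544 t 10.8 F [0.74 0.06 8.05] open 0.05327567406838674 grip 24.984345249831676
shift tool mm [-0.4 -0.2  0.3]
turn z rad -0.0606
[-0.16691617 -0.28033873  0.180355  ]
```

Emit:
{"name": "apply_moves", "arguments": {"series": [[[0, 0, 0], [0, 0, 0.02]], [[0, 0, 0], [0, 0, 0.01]], [[0, 0, 0], [0, 0, 0]], [[0, 0, 0], [0, 0, 0]]]}}

```text
t: 11.13
tool_pos: [0.5915, 0.0793, 0.364]
orientation: [2.721, 1.566, 0.005]
force: [1.5, -0.1, 7.5]
opening: 0.0539
gripper_force: 25.0
```

```bash
python3 - <<'E'
from h import *
plan([.5911,.0791,.3637],-25); print(robot.read_state()['wrist_torque'])
E
```

```text
tool pos [0.5915 0.0793 0.364 ] x [0.503 0.865 0.002] y [ 0.865 -0.503  0.003] z [ 0.004 -0.    -1.   ] ydir -30.17 q6 0.574 t 11.1333 F [ 1.5  -0.13  7.48] open 0.05394228092918499 grip 24.980117976665497
shift tool mm [-0.4 -0.3  0.3]
turn z rad -0.0902
[-0.20270383 -0.29247884  0.46558871]
```

Emit:
{"name": "apply_moves", "arguments": {"series": [[[0, 0, 0], [0, 0, 0]], [[0, 0, 0], [0, 0, 0]], [[0, 0, 0], [0, 0, 0]], [[0, 0, 0], [0, 0, 0]], [[0, 0, 0], [0, 0, 0]], [[0, 0, 0], [0, 0, 0]], [[0, 0, 0], [0, 0, 0]], [[0, 0, 0], [0, 0, 0]], [[0, 0, 0], [0, 0, 0]]], "claw": 1}}

```text
t: 11.88
tool_pos: [0.5908, 0.0793, 0.3623]
orientation: [-2.723, -1.566, 0.0]
force: [0.3, -0.2, 0.8]
opening: 0.093
gripper_force: 0.0
```

Emit:
{"name": "apply_moves", "arguments": {"series": [[[0, 0, -5], [0, 0, 0]], [[0, 0, -10], [0, 0, 0]], [[0, 0, -15], [0, 0, 0]], [[0, 0, -15], [0, 0, 0]], [[-15, 0, -10], [0, 0, 0]], [[-15, 0, -10], [0, 0, 0]], [[0, 0, 0], [0, 0, 0]], [[0, 0, 0], [0, 0, 0]], [[0, 0, 0], [0, 0, 0]]]}}

```text
t: 12.63
tool_pos: [0.5758, 0.0537, 0.4276]
orientation: [-2.724, -1.566, -0.001]
force: [0.1, -0.5, -0.7]
opening: 0.0932
gripper_force: 0.0
```

```bash
python3 - <<'E'
from h import *
plan([.5911,.0791,.43])
snap('wrist','w4')
im=cv2.imread('pics/w4.png'); u,v=map(int,pix('w4',[.5911,.0791,.2])); w,h=60,45; v=min(max(v,h),420-h); print(u,v)
cv2.imwrite('pics/w4c.png',cv2.resize(im[v-h:v+h,u-w:u+w],(800,600),interpolation=cv2.INTER_CUBIC))
P=cloud('w4').reshape(-1,3); p=P-[.5911,.0791,.1842]; r=np.hypot(p[:,0],p[:,1])
m=(r<.024)&(abs(p[:,2])<.012); print('plate over port mm',np.percentile(p[m,2]*1e3,[25,50,75]).round(2),'(locked: 6.5)')
t=p[(r>.022)&(r<.036)&(p[:,2]>.0095)&(p[:,2]<.03)]; a=.5*np.angle(np.mean((t[:,0]+1j*t[:,1])**2)); s=t[:,:2]@[np.cos(a),np.sin(a)]
print('tabs',len(t),np.degrees(a),s.min(),s.max(),t[:,2].max()); 
for k in (1,-1): print(t[k*s>0].mean(0).round(4), np.percentile(abs(s[k*s>0]),[5,50,95]).round(4), t[(k*s>0)&(t[:,2]>.017)].mean(0).round(4))
E
```

```text
tool pos [0.5758 0.0537 0.4276] x [0.503 0.864 0.001] y [ 0.864 -0.503  0.   ] z [ 0.  0. -1.] ydir -30.21 q6 0.531 t 12.6333 F [ 0.13 -0.52 -0.68] open 0.09322431414031104 grip 0.0
shift tool mm [29.7  0.4 -2.4]
278 198
plate over port mm [6.33 6.94 7.84] (locked: 6.5)
tabs 409 -27.86385341221106 -0.03140101959967325 0.030818513669337712 0.020229773179639088
[ 0.0242 -0.0121  0.0143] [0.0219 0.0276 0.0306] [ 0.0264 -0.0135  0.0182]
[-0.0239  0.0135  0.0145] [0.0218 0.0279 0.0311] [-0.0264  0.0143  0.0181]
```

View pics/w4c.png

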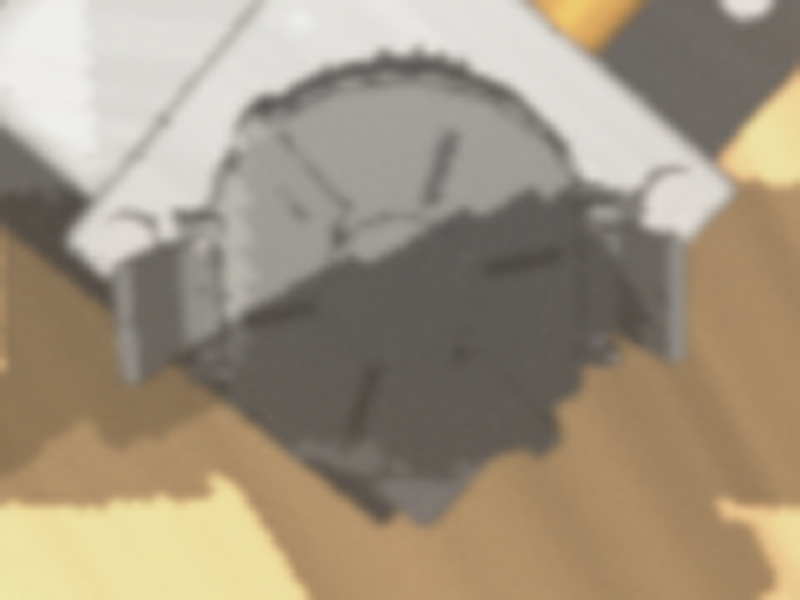

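The crop shows the cover level on the housing with both tabs leaning out, at (120–190,240–380) and (620–685,230–360). I'll compare the tab lean with its free state on the bench.

```bash
python3 - <<'E'
from h import *
for f,c,z in [('w1',[.516,-.2355],.025),('w4',[.5911,.0791],.1842+.0145)]:
    p=cloud(f).reshape(-1,3)-[*c,z]; r=np.hypot(p[:,0],p[:,1]); t=p[(r>.022)&(r<.036)&(p[:,2]>-.003)&(p[:,2]<.012)]
    a=.5*np.angle(np.mean((t[:,0]+1j*t[:,1])**2)); s=t[:,:2]@[np.cos(a),np.sin(a)]
    for k in (1,-1):
        m=k*s>0; print(f,m.sum(),np.degrees(a).round(1),'lean rad',np.arctan(np.polyfit(t[m,2],k*s[m],1)[0]).round(3),'p95 mm',(np.percentile(k*s[m],95)*1e3).round(1),'top',(np.percentile(t[m,2],98)*1e3).round(1))
E
```

```text
w1 145 -22.6 lean rad 0.498 p95 mm 31.2 top 5.0
w1 124 -22.6 lean rad 0.524 p95 mm 30.6 top 4.7
w4 141 -27.6 lean rad 0.476 p95 mm 30.7 top 4.5
w4 150 -27.6 lean rad 0.548 p95 mm 31.2 top 4.7
```

The tabs lean out as far as they did free on the bench (0.48 and 0.55 rad against 0.50 and 0.52), so both hooks have snapped in. The cover sits at its locked height and the arm is clear.

```bash
python3 -c "
from plant import robot
print(robot.close_job())"
```

```text
the job is handed in; nothing more can be done
None
```

The cover is on the filter housing, turned clockwise to the stop and locked with both tabs snapped out, and the job is handed in (about 13 s of the 67 s used).

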